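# Clear the decorating bench: brush in its tray, glaze jars in their lane

## Task

First clear the flat red-handled brush out of the way of the jar lane: lay it flat in the wide compartment of the wooden tray, bristles over the black rubber pad, and let go. Then, with the yellow jar already in the lane, push the green-lidded jar and after it the blue-lidded jar between the guide rails, upright and sliding on the table without being lifted (their lids are loose), until all three stand in single file, snug against each other and the end stop. Leave the red-lidded jar and the palette knife where they are.

Things in the scene. Friction and masses are not known exactly. Their poses are not given: they have to be found in the camera images.
- lane: Fixed jar lane: two parallel aluminium rails 20 mm high, 10 mm thick, 70 mm clear between, no raised floor (jars slide on the table). Origin: on the table, midway between the rails, at the inner face of the 30 mm high end stop; x points along the lane out of the open mouth, z up. Straight rails reach x = 0.205, then flare outwards. The mouth faces roughly the robot's right (-y).
- lane_mouth (a point): Point on the table on the lane's centre line at the tips of the flared rail ends (28 degrees), 240 mm from the end stop. A blue strip on the table, look only, marks the lane between the rails.
- tray: Fixed wooden tray 230 x 108 x 18 mm on the robot's side of the lane, about parallel to it; floor and walls 4 mm thick. Origin: centre of its underside, x along its length. The wide compartment (222 x 62 mm inside) is on its -y side, nearer the lane; the narrow one (34 mm) holds the palette knife. The black rubber pad lies on the wide one's floor at the +x end.
- tray_slot (a point): Centre of the wide compartment's floor (4 mm above the table); axes as the tray: x along the compartment, towards the rubber pad.
- brush: Loose flat glaze brush 180 mm long, 70 g, lying flat before the lane's mouth. Red handle 18 wide, 12 thick from x = -0.090 to 0.020; steel ferrule 34 wide, 13 thick to x = 0.045; stiff bristle block 36 wide, 12 thick to x = 0.090. Origin: mid-length, underside, near the centre of mass: grip across the handle there. x to the bristles, z up.
- brush_tip (a point): Bristle end of the brush, 90 mm from its origin along +x, 6 mm above its underside.
- jar_green: Loose glaze jar with a green lid and band, a plain upright cylinder 64 mm in diameter and 70 mm high, about 0.18 to 0.33 kg. Origin: centre of its underside. Stands on the table, to be pushed in first. Push it low down, below about 35 mm, or it may tip.
- jar_blue: The same jar with a blue lid and band; to be pushed in second. Origin: centre of its underside.
- jar_yellow: The same jar with a yellow lid and band, already between the rails but not up against the stop. Origin: centre of its underside. The others push it home.
- jar_red: The same jar with a red lid and band; stands near the others and is to be left alone. Origin: centre of its underside.
- knife: Palette knife about 170 mm long (dark wooden handle, steel blade) lying in the tray's narrow compartment, to be left there. Origin: near its middle, underside.

How it is judged:
By the outcome, as a careful person would: the job done as asked, in the order asked, and still so for the second after the job is handed in, with the robot touching nothing.
It also fails if it takes over 72 s, if anything falls off the work surface, if the arm or the gripper's body presses on something with over 40 N, if the wrist force passes 120 N, or if a joint passes its speed limit or range.

## Robot

A 6-joint arm with a two-finger parallel gripper is mounted at the origin on the work surface. World frame = base frame: x ahead of the robot, y to its left, z up, the work surface at z = 0. Lengths are in mm, angles in rad, forces in N, time in s.
With the tool pointing down it reaches from about 350 to 875 mm from the base axis. Payload 4.2 kg.
Tool frame: the origin (TCP) lies at the very end of the fingers, on their centre line; the grasp point (between the pads) lies 19 mm behind it; z points along the fingers, y is the line along which they close (so a half turn about z gives the same grasp; the last joint's range is limited). The gripper opens to 85 mm and grips with 20 to 120 N. Pads are 22 mm wide; open, the fingers measure 114 mm over their backs; the gripper's body (76 mm by 85 mm) begins 54 mm behind the grasp point. The pads swing forward as they close: fully open they stand 13 mm farther back than shut.
Start: joints at [1.379, 0.385, 0.008, 0, -1.194, -0.259], TCP at [272.27, 562.555, 231.312] pointing down, gripper open.
Joint ranges: [-3.14, 3.14], [-1.21, 2.06], [-1.07, 1.41], [-3.16, 2.05], [-2.99, -0.16], [-3.1, 3.1]. Speed limits (rad/s): [2.79, 2.79, 3.14, 3.14, 3.14, 3.14].

## Interface

Orientations are given as a rotation vector (axis times angle).
In Python, from plant import * gives the robot as it stands.
- The arm moves only by the shell command python3 -m inch 'ROWS' [OPENING] [FORCE]. ROWS is JSON, one flat list of numbers, 6 for each row, row after row: the shift along the tool's x, y, z scaled (see below), then the turn, a rotation vector about the tool's x, y, z scaled (see below). A call has 1 to 20 rows; each row shifts and turns the commanded pose from where the row before left it, along the tool's axes as they then stand; what a row does not reach is not made up. The controller multiplies each number of a shift by 0.025 m and each number of a turn by 0.08 rad. A row lasts 1/12 s, in which the tool goes at most 41.7 mm and 7.16 degrees, less where a joint would pass 70% of its speed; a pose out of reach is approached as far as the arm can. A call with a number of a shift or a turn outside -1 to 1 is refused whole. A call with a gripper value outside its range is refused whole. OPENING is the finger opening in mm, from 0 to 85.4, set as the call begins (- or left out, the last holds). The fingers move at their own pace and stop on an object; FORCE is the grip in N (left out, the last holds). Time passes only in rows, so rows that do not move let the fingers close. It gives the time, the measured TCP pose, the force, the opening and the grip force at its end, in the units of the state.
- sense(): the state, without advancing time (a new reading comes with each control period).
- get_image(name): name is "scene" or "top" or "wrist"; returns the picture (420x560x3 uint8, red, green, blue); there is no depth.
- get_calibration(name): a dict with "fx", "fy", "cx", "cy" (pixels), "R" (3x3) and "t" (3): a world point X has camera coordinates R X + t. Camera axes: x right, y down, z forward; pixel columns grow to the right and rows downward; lengths in mm; the calibration is good to about 2 mm. A picture is of the moment at which its call begins: read the wrist's pose just before it. get_calibration takes no time and is no camera call; for the wrist camera it gives the pose at the moment of the call.
- hand_in(): hands the job in; it is judged then, once.
The state is a dict: "clock": time; "joint_pos": joint angles; "qvel": joint speeds; "tau": joint torques, N m; "tcp_pos": TCP position; "tcp_rot": TCP orientation; "wrist_force": force on the tool from outside, world axes, zero at the start; "ft_torque": the same for the moment, N m; "finger_gap": finger opening in mm; "grip_force": force on a finger pad.
Only numpy, scipy, OpenCV 4.12 (cv2) and the standard library are available. Lean on these libraries where they do the work, as an engineer would, in place of code of your own. Each camera call takes 0.05 s, during which the arm holds its last target. There are 200 camera calls.

## Working session

There is one attempt and no reset: what is moved stays moved. The work goes in short steps, Python scripts to look and compute and a shell command to move; the robot and the scene stay as the last step left them, time stands still between calls to the robot, and variables do not carry over. Pictures are saved under pics/ and viewed, at most 10 in all, crops included, and the job is handed in when it is done.

```bash
mkdir -p pics
python3 - <<'E'
from plant import *
import cv2
for n in("top","scene"):
    im=get_image(n); cv2.imwrite(f"pics/{n}0.png",im[:,:,::-1]); c=get_calibration(n); print(n,c)
print(sense())
E
```

```text
top {'fx': 398.9362559162948, 'fy': 398.9362559162948, 'cx': 281.0593673153066, 'cy': 205.29437931018973, 'R': array([[ 0.02689946, -0.99924942,  0.02787517],
       [-0.98948482, -0.03058019, -0.14136703],
       [ 0.14211335, -0.02377936, -0.98956472]]), 't': array([-18.81489714, 592.37249558, 883.60820128])}
scene {'fx': 488.5967974574239, 'fy': 488.5967974574239, 'cx': 277.02987421279283, 'cy': 214.82276196867267, 'R': array([[ 0.87866361,  0.47696798, -0.02125565],
       [ 0.31423154, -0.6112437 , -0.7263881 ],
       [-0.35945625,  0.6315716 , -0.68695598]]), 't': array([-513.58390998, -129.65829092, 1202.52245703])}
{'clock': 0.1, 'joint_pos': array([ 1.37857088e+00,  3.85501022e-01,  6.76120250e-03, -4.09244164e-04,
       -1.19398785e+00, -2.58579039e-01]), 'qvel': array([-0.00090714, -0.00198194,  0.00249128,  0.00280442, -0.00012779,
       -0.0002179 ]), 'tau': array([-7.21802298e-04, -3.93323135e+01,  1.88928741e+01,  4.19805273e+00,
       -2.62001879e-03,  4.22198895e-06]), 'tcp_pos': array([272.08327636, 562.09725181, 230.32138593]), 'tcp_rot': array([ 3.06017706e+00, -7.01937816e-01, -4.96243993e-04]), 'wrist_force': array([ 0.03557298, -0.63654666,  0.37907009]), 'ft_torque': array([-0.04012873, -0.06853853, -0.02785632]), 'grip_force': 0.0, 'finger_gap': 85.49824588388819}
```

View pics/top0.png

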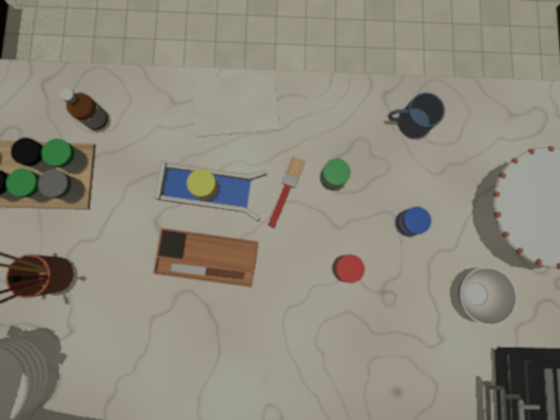

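View pics/scene0.png

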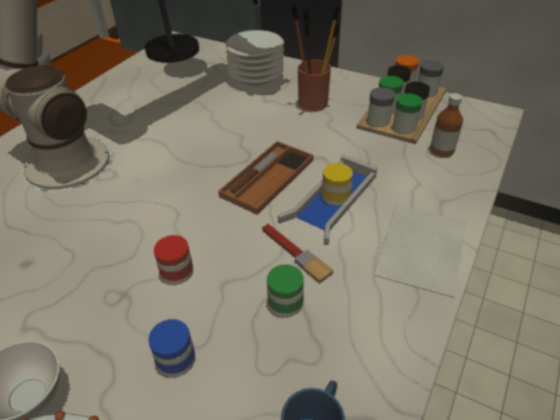

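The top view shows the lane (blue strip at about 160–265, 165–220), the brush (270–303, 158–228), the tray (155–257, 230–287) with its pad at upper left, and the lids: yellow (202,183), green (336,173), blue (415,221), red (349,268). I'll enlarge this area to measure it.

```bash
cat > h.py <<'E'
from plant import *
import cv2, numpy as np
def ray(n,uv,z,c=None):
    c=c or get_calibration(n); R,t=np.array(c["R"]),np.array(c["t"])
    d=R.T@np.array([(uv[0]-c["cx"])/c["fx"],(uv[1]-c["cy"])/c["fy"],1]); o=-R.T@t
    return (o+d*(z-o[2])/d[2])[:2].round(1)
def proj(n,X,c=None):
    c=c or get_calibration(n); p=np.array(c["R"])@np.array(X,float)+c["t"]
    return p[0]/p[2]*c["fx"]+c["cx"],p[1]/p[2]*c["fy"]+c["cy"]
H={"green":(45,75),"blue":(105,125),"yellow":(24,36)}
def lids(n,im,box=(140,130,450,300)):
    hsv=cv2.cvtColor(im,cv2.COLOR_RGB2HSV); out={}
    for k in("green","blue","yellow","red"):
        h,s,v=[hsv[...,i].astype(int) for i in range(3)]
        m=(((h<6)|(h>174)) if k=="red" else ((h>=H[k][0])&(h<=H[k][1])))&(s>130)&(v>60)
        mm=np.zeros(m.shape,np.uint8); x0,y0,x1,y1=box; mm[y0:y1,x0:x1]=m[y0:y1,x0:x1]
        out[k]=[]
        for cn in cv2.findContours(mm,cv2.RETR_EXTERNAL,cv2.CHAIN_APPROX_NONE)[0]:
            if cv2.contourArea(cn)>60:
                b=cv2.minAreaRect(cn); (cx,cy),r=cv2.minEnclosingCircle(cn)
                out[k].append(((round(cx,1),round(cy,1)),round(r,1),np.round(b[1],1).tolist(),round(b[2]),ray(n,(cx,cy),70).tolist()))
    return out
E
python3 - <<'E'
from h import *
im=cv2.imread("pics/top0.png")[:,:,::-1].copy()
for k,v in lids("top",im).items(): print(k,v)
cv2.imwrite("pics/crop.png",cv2.resize(im[145:295,145:310,::-1],None,fx=4,fy=4,interpolation=cv2.INTER_CUBIC))
E
```

```text
green []
blue [((416.2, 220.0), 13.2, [25.0, 25.0], 90, [564.6, -307.5]), ((230.3, 190.7), 20.5, [33.6, 25.4], 9, [618.4, 114.3]), ((181.3, 184.1), 19.5, [31.7, 25.6], 8, [630.0, 224.8])]
yellow []
red [((349.2, 268.4), 14.0, [26.0, 27.0], 90, [452.5, -155.6]), ((279.0, 205.5), 21.7, [5.5, 43.2], 23, [588.1, 3.6])]
```

View pics/crop.png

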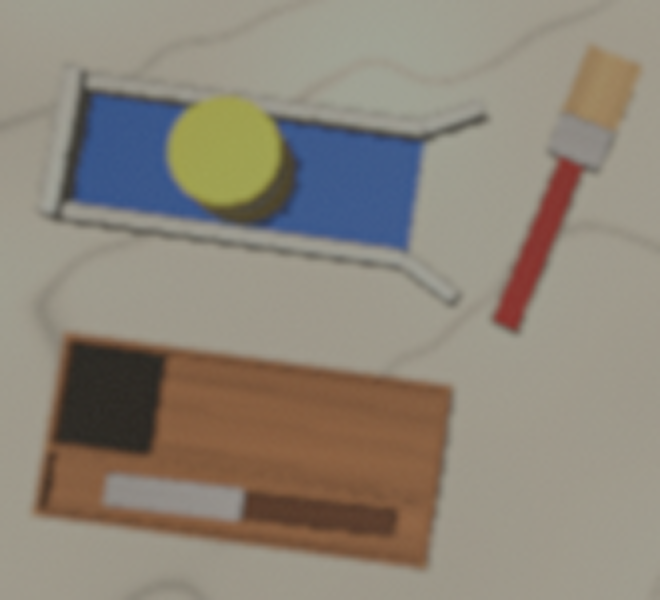

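The crop shows the tray's rim corners at (65,336), (452,387), (427,568) and (36,515). The rail tips are at (486,116) and (456,300). The brush runs from its handle end at (507,327) to its bristle end at (612,56), and the end stop's outer face runs from (68,68) to (42,215).

```bash
sed -i 's/(45,75)/(40,85)/; s/(24,36)/(22,40)/; s/s>130/s>100/' h.py
python3 - <<'E'
from h import *
im=cv2.imread("pics/top0.png")[:,:,::-1].copy()
P=lambda u,v:(u/4+145-.4,v/4+145-.4)
for k,v in lids("top",im).items(): print(k,v)
hsv=cv2.cvtColor(im,cv2.COLOR_RGB2HSV); print(hsv[173,336],hsv[183,202])
T=[ray("top",P(*p),18) for p in((65,336),(452,387),(427,568),(36,515))]
c=np.mean(T,0); ax=(T[0]-T[1]+T[3]-T[2]); a=np.arctan2(ax[1],ax[0]); print("tray",T,c,a,[np.linalg.norm(T[i]-T[i-1]) for i in range(4)])
ex=np.array([np.cos(a),np.sin(a)]); ey=np.array([-ex[1],ex[0]])
print("ex,ey",ex,ey,"slot",c-ey*19)  # inner wide: y from -50 to 12 
print("pad",[ray("top",P(*p),5) for p in((70,345),(165,355),(150,452),(53,442))])
B=[ray("top",P(507,327),12),ray("top",P(612,56),12)]; d=B[1]-B[0]; print("brush",B,np.mean(B,0),np.linalg.norm(d),np.arctan2(d[1],d[0]))
print("tips",ray("top",P(486,116),20),ray("top",P(456,300),20))
L=[ray("top",P(*p),0) for p in((424,142),(408,250),(92,93),(74,203))]; print("strip",L)
S=[ray("top",P(*p),30) for p in((86,70),(60,217),(66,66),(40,213))]; print("stop top",S)
c=get_calibration("wrist"); print("wristcam",-np.array(c["R"]).T@c["t"], np.array(c["R"])[2])
E
```

```text
green [((335.9, 171.8), 12.9, [24.0, 24.7], 45, [669.9, -124.3])]
blue [((416.2, 219.9), 13.7, [26.0, 26.0], 90, [564.7, -307.5]), ((230.2, 190.4), 21.5, [35.4, 26.4], 8, [619.0, 114.5]), ((182.4, 184.1), 20.9, [34.4, 26.7], 8, [630.0, 222.5])]
yellow [((201.6, 182.7), 14.5, [27.6, 26.2], 45, [634.7, 179.6])]
red [((349.1, 268.0), 14.9, [27.0, 29.0], 90, [453.3, -155.3]), ((279.0, 205.5), 22.0, [6.3, 44.0], 23, [588.1, 3.6])]
[ 63 110 128] [ 31 126 162]
tray [array([532.3, 277.9]), array([509. ,  50.5]), array([404.3,  61.3]), array([428.6, 287.3])] [468.55 169.25] 1.4661949397351095 [np.float64(104.12516506589552), np.float64(228.59057285898731), np.float64(105.25554617216139), np.float64(227.3026396679106)]
ex,ey [0.10441074 0.99453426] [-0.99453426  0.10441074] slot [487.44615096 167.26619588]
pad [array([528. , 278.2]), array([523.7, 221.8]), array([466.4, 227.1]), array([470.7, 284.1])]
brush [array([545.7,  19.3]), array([713.4, -39.7])] [629.55 -10.2 ] 177.77595450453916 -0.33829414369470967
tips [671.7  35.8] [560.1  49.9]
strip [array([658.7,  73.4]), array([591.8,  80.6]), array([682.5, 276.8]), array([614.2, 283. ])]
stop top [array([689.4, 273.2]), array([600.9, 282.3]), array([691.4, 285.1]), array([602.9, 294.1])]
wristcam [337.09263865 529.97984546 373.78060516] [-0.25985726  0.12417563 -0.95762969]
```

```bash
cat >> h.py <<'E'
from scipy.spatial.transform import Rotation as Ro
def to(x,y,z,yaw=None):
    "total shift in tool axes (units of 25 mm) and turn (units of .08) from the measured pose"
    s=sense(); R=Ro.from_rotvec(s["tcp_rot"]).as_matrix(); d=np.array([x,y,z])-s["tcp_pos"]
    cy=np.arctan2(R[1,0],R[0,0]); tilt=R[2,:2]
    print("t",s["clock"],"tcp",s["tcp_pos"].round(1),"yaw",round(cy,3),"tilt",tilt.round(3),"q6",round(s["joint_pos"][5],2),"gap",round(s["finger_gap"],1),"F",s["wrist_force"].round(1),"grip",round(s["grip_force"],1))
    print(" shift units",(R.T@d/25).round(2),"turn units",None if yaw is None else round(-((yaw-cy+np.pi)%(2*np.pi)-np.pi)/.08,2))
E
python3 -m inch '[0,0,0,0,0,1, 0,0,0,0,0,1, 0,0,0,0,0,1, 0,0,0,0,0,1, 0,0,0,0,0,1, 0,0,0,0,0,1, 0,0,0,0,0,1, 0,0,0,0,0,1, 0,0,0,0,0,1, 0,0,0,0,0,1, 0,0,0,0,0,1, 0,0,0,0,0,1, 0,0,0,0,0,1, 0,0,0,0,0,1, 0,0,0,0,0,1, 0,0,0,0,0,1, 0,0,0,0,0,1, 0,0,0,0,0,1, 0,0,0,0,0,1, 0,0,0,0,0,1]' 50 30
python3 -m inch '[0,0,0,0,0,1, 0,0,0,0,0,1, 0,0,0,0,0,1, 0,0,0,0,0,1, 0,0,0,0,0,1, 0,0,0,0,0,1, 0,0,0,0,0,1, 0,0,0,0,0,1, 0,0,0,0,0,1, 0,0,0,0,0,1, 0,0,0,0,0,1, 0,0,0,0,0,1, 0,0,0,0,0,1, 0,0,0,0,0,1, 0,0,0,0,0,1, 0,0,0,0,0,1, 0,0,0,0,0,1, 0,0,0,0,0,0.9]'
python3 -c "
from h import *
to(630,-10,150,-3.48)"
```

```text
clock: 1.77
tcp_pos: [272.1, 562.2, 230.6]
tcp_rot: [1.624, -2.688, 0.001]
wrist_force: [0.2, 0.3, 0.0]
finger_gap: 49.6
grip_force: 0.0
clock: 3.27
tcp_pos: [312.3, 550.8, 228.2]
tcp_rot: [-0.412, -3.053, -0.014]
wrist_force: [-0.7, 0.1, -0.0]
finger_gap: 49.9
grip_force: 0.0
t 3.2667 tcp [312.3 550.8 228.2] yaw 2.874 tilt [0.062 0.001] q6 -3.1 gap 49.9 F [-0.7  0.1 -0. ] grip 0.0
 shift units [-18.35 -18.27   1.98] turn units 0.88
```

```bash
python3 -m inch '[-0.92,-0.92,0,0,0,0, -0.92,-0.92,0,0,0,0, -0.92,-0.92,0,0,0,0, -0.92,-0.92,0,0,0,0, -0.92,-0.92,0,0,0,0, -0.92,-0.92,0,0,0,0, -0.92,-0.92,0,0,0,0, -0.92,-0.92,0,0,0,0, -0.92,-0.92,0,0,0,0, -0.92,-0.92,0,0,0,0, -0.92,-0.92,0,0,0,0, -0.92,-0.92,0,0,0,0, -0.92,-0.92,0,0,0,0, -0.92,-0.92,0,0,0,0, -0.92,-0.92,0,0,0,0, -0.92,-0.92,0,0,0,0, -0.92,-0.92,0,0,0,0,-0.92,-0.92,0,0,0,0]'
python3 -c "
from h import *
to(630,-10,150,-3.48)
s=sense();print(Ro.from_rotvec(s['tcp_rot']).as_matrix().round(3))"
```

```text
clock: 4.77
tcp_pos: [601.9, 40.8, 202.5]
tcp_rot: [-0.411, -3.053, -0.014]
wrist_force: [0.4, 1.1, -0.4]
finger_gap: 50.0
grip_force: 0.0
t 4.7667 tcp [601.9  40.8 202.5] yaw 2.874 tilt [0.061 0.001] q6 -2.14 gap 50.0 F [ 0.4  1.1 -0.4] grip 0.0
 shift units [-1.74 -1.66  1.99] turn units 0.89
[[-0.963  0.264 -0.059]
 [ 0.264  0.964  0.017]
 [ 0.061  0.001 -0.998]]
```

```bash
python3 -m inch '[0,0,0,0,-0.76,0, 0,0,0,0,0,0.89, -0.55,-0.55,0.5,0,0,0, -0.55,-0.55,0.5,0,0,0, -0.6,-0.55,0.5,0,0,0,0,0,0.4,0,0,0,0,0,0,0,0,0]'
python3 - <<'E'
from h import *
to(630,-10,8,-3.48)
c=get_calibration("wrist"); im=get_image("wrist"); cv2.imwrite("pics/w1.png",im[:,:,::-1])
hsv=cv2.cvtColor(im,cv2.COLOR_RGB2HSV).astype(int); m=(((hsv[...,0]<7)|(hsv[...,0]>173))&(hsv[...,1]>100)&(hsv[...,2]>50)).astype(np.uint8)
for cn in cv2.findContours(m,cv2.RETR_EXTERNAL,cv2.CHAIN_APPROX_NONE)[0]:
    if cv2.contourArea(cn)>200:
        b=cv2.minAreaRect(cn); print(b,[ray("wrist",p,12,c) for p in cv2.boxPoints(b)])
E
```

```text
clock: 5.35
tcp_pos: [626.4, -11.6, 152.1]
tcp_rot: [-0.532, -3.091, -0.0]
wrist_force: [0.9, -0.8, -1.4]
finger_gap: 50.4
grip_force: 0.0
t 5.35 tcp [626.4 -11.6 152.1] yaw 2.801 tilt [ 0.005 -0.001] q6 -2.15 gap 50.4 F [ 0.9 -0.8 -1.4] grip 0.0
 shift units [-0.14  0.11  5.76] turn units -0.03
((283.9070129394531, 157.49783325195312), (18.390377044677734, 113.34144592285156), 1.3322197198867798) [array([643. , -25.4]), array([541.9,  13.8]), array([547.8,  29.5]), array([649.7,  -8. ])]
((68.25888061523438, 60.624366760253906), (87.06389617919922, 50.44291305541992), 85.91438293457031) [array([ 413.4, -152.5]), array([ 425.3, -111. ]), array([ 488.4, -140.8]), array([ 475.7, -185.7])]
((28.5, 52.0), (98.0, 57.0), 90.0) [array([ 392. , -177.6]), array([ 408. , -132.7]), array([ 475.4, -174.1]), array([ 458., -223.])]
```

View pics/w1.png

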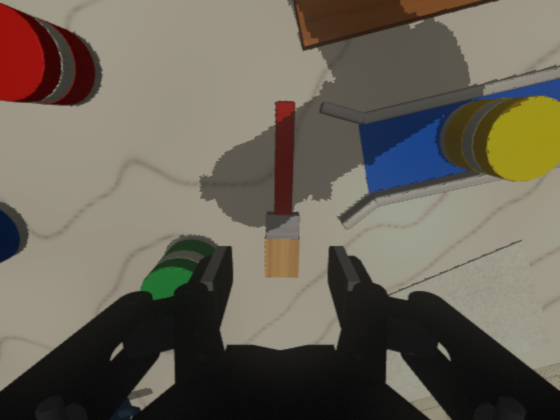

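The wrist view has the handle running from (285,101) to (284,212) and the bristle end at (282,277). That agrees with the top view: origin about (629,-10), yaw about -0.355.

```bash
python3 -m inch '[-0.1,0.05,0.9,0,-0.06,0.2, 0,0,0.9,0,0,0, 0,0,0.9,0,0,0, 0,0,0.9,0,0,0, 0,0,0.9,0,0,0, 0,0,0.6,0,0,0, 0,0,0.4,0,0,0, 0,0,0.2,0,0,0, 0,0,0.2,0,0,0, 0,0,0,0,0,0]'
python3 -c "
from h import *
to(629,-10.2,4,2.785)"
```

```text
clock: 6.23
tcp_pos: [631.7, -9.9, 8.0]
tcp_rot: [0.552, 3.087, 0.001]
wrist_force: [0.7, -0.5, 0.7]
finger_gap: 50.2
grip_force: 0.0
t 6.2333 tcp [631.7  -9.9   8. ] yaw 2.788 tilt [-0.005  0.002] q6 -2.17 gap 50.2 F [ 0.7 -0.5  0.7] grip 0.0
 shift units [ 0.1  -0.05  0.16] turn units 0.03
```

```bash
python3 -m inch '[0.1,0,0.12,0,0,0, 0,0,0,0,0,0, 0,0,0,0,0,0, 0,0,0,0,0,0, 0,0,0,0,0,0, 0,0,0,0,0,0, 0,0,0,0,0,0]' 8 35
python3 -m inch '[0,0,-0.3,0,0,0, 0,0,-0.6,0,0,0, 0,0,-0.8,0,0,0, 0,0,-0.8,0,0,0, 0,0,-0.7,0,0,0, 0,0,0,0,0,-1, 0,0,0,0,0,-1, 0,0,0,0,0,-1, 0,0,0,0,0,-1, 0,0,0,0,0,-1, 0,0,0,0,0,-1, 0,0,0,0,0,-1, 0,0,0,0,0,-1, 0,0,0,0,0,-1, 0,0,0,0,0,-1,0,0,0,0,0,-1, 0,0,0,0,0,-1]'
python3 -c "
from h import *
to(487.4,167.3,85,1.466-3.1416)"
```

```text
clock: 6.82
tcp_pos: [629.6, -9.3, 5.7]
tcp_rot: [0.552, 3.086, 0.002]
wrist_force: [-0.8, 0.1, 5.3]
finger_gap: 16.6
grip_force: 36.0
clock: 8.23
tcp_pos: [628.5, -9.6, 84.7]
tcp_rot: [-0.941, 2.993, -0.003]
wrist_force: [0.6, -0.3, -0.5]
finger_gap: 17.2
grip_force: 35.4
t 8.2333 tcp [628.5  -9.6  84.7] yaw -2.533 tilt [-0.004 -0.003] q6 -1.21 gap 17.2 F [ 0.6 -0.3 -0.5] grip 35.4
 shift units [ 0.58  9.03 -0.04] turn units -10.71
```

```bash
python3 -m inch '[0,0,0,0,0,-1, 0,0,0,0,0,-1, 0,0,0,0,0,-1, 0,0,0,0,0,-1, 0,0,0,0,0,-1, 0,0,0,0,0,-1, 0,0,0,0,0,-1, 0,0,0,0,0,-1, 0,0,0,0,0,-1, 0,0,0,0,0,-1,0,0,0,0,0,-0.7]'
python3 -m inch '[-0.7,0.7,0,0,0,0, -0.7,0.7,0,0,0,0, -0.7,0.7,0,0,0,0, -0.7,0.7,0,0,0,0, -0.7,0.7,0,0,0,0, -0.7,0.7,0,0,0,0, -0.7,0.7,0,0,0,0, -0.7,0.7,0,0,0,0, -0.7,0.7,0,0,0,0, 0,0,0,0,0,0, 0,0,0,0,0,0]'
python3 - <<'E'
from h import *
to(487.4,167.3,10,1.466-3.1416)
im=get_image("top"); cv2.imwrite("pics/t1.png",cv2.resize(im[145:295,145:310,::-1],None,fx=4,fy=4,interpolation=cv2.INTER_CUBIC))
im=get_image("scene"); cv2.imwrite("pics/s1.png",cv2.resize(im[110:280,170:410,::-1],None,fx=3,fy=3,interpolation=cv2.INTER_CUBIC))
E
```

```text
clock: 9.15
tcp_pos: [628.5, -9.6, 84.7]
tcp_rot: [-2.098, 2.334, -0.005]
wrist_force: [0.5, -0.2, -1.6]
finger_gap: 16.6
grip_force: 35.4
clock: 10.07
tcp_pos: [488.9, 165.1, 84.4]
tcp_rot: [-2.097, 2.334, -0.006]
wrist_force: [0.1, -0.6, -1.1]
finger_gap: 16.5
grip_force: 35.4
t 10.0667 tcp [488.9 165.1  84.4] yaw -1.678 tilt [-0.    -0.005] q6 -0.75 gap 16.5 F [ 0.1 -0.6 -1.1] grip 35.4
 shift units [-0.08  0.08  2.97] turn units -0.03
```

View pics/s1.png

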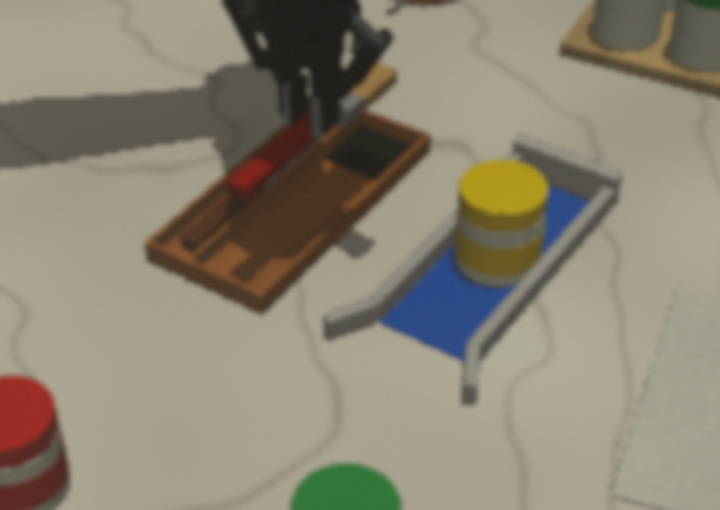

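The brush is held level above the wide compartment, parallel to the tray, with its bristles toward the black pad (at about 370,150). Next I'll shift it 9 mm toward the pad and lower it.

```bash
python3 -m inch '[-0.44,0.07,0.5,0,0,0, 0,0,0.7,0,0,0, 0,0,0.7,0,0,0, 0,0,0.5,0,0,0, 0,0,0.2,0,0,0, 0,0,0.15,0,0,0, 0,0,0.1,0,0,0, 0,0,0,0,0,0]'
python3 -c "
from h import *
to(488.3,176.2,10.5,1.466-3.1416)"
```

```text
clock: 10.83
tcp_pos: [489.7, 175.2, 13.0]
tcp_rot: [-2.093, 2.337, -0.006]
wrist_force: [-0.0, 0.3, -0.7]
finger_gap: 16.7
grip_force: 35.4
t 10.8333 tcp [489.7 175.2  13. ] yaw -1.681 tilt [-0.    -0.006] q6 -0.77 gap 16.7 F [-0.   0.3 -0.7] grip 35.4
 shift units [-0.03  0.06  0.1 ] turn units -0.06
```

```bash
python3 -m inch '[0,0.05,0.05,0,0,0, 0,0,0.05,0,0,0, 0,0,0,0,0,0]'
python3 -m inch '[0,0,0,0,0,0, 0,0,0,0,0,0, 0,0,0,0,0,0]' 26
python3 -m inch '[0,0,-0.4,0,0,0, 0,0,-0.8,0,0,0, 0,0,-1,0,0,0, 0,0,-1,0,0,0, 0,0,-1,0,0,0, 0,0,-0.5,0,0,0]'
python3 - <<'E'
from h import *
to(655,-190,100,-1.13)
im=get_image("top"); print(lids("top",im)["green"])
E
```

```text
clock: 11.08
tcp_pos: [488.1, 175.7, 10.7]
tcp_rot: [-2.094, 2.336, -0.006]
wrist_force: [0.0, -0.0, -0.2]
finger_gap: 16.6
grip_force: 35.4
clock: 11.33
tcp_pos: [488.3, 175.8, 10.7]
tcp_rot: [-2.094, 2.336, -0.006]
wrist_force: [-0.4, -0.2, 0.1]
finger_gap: 26.1
grip_force: 0.0
clock: 11.83
tcp_pos: [488.8, 176.4, 132.1]
tcp_rot: [-2.091, 2.331, -0.008]
wrist_force: [0.1, -0.2, -0.3]
finger_gap: 26.1
grip_force: 0.0
t 11.8333 tcp [488.8 176.4 132.1] yaw -1.679 tilt [-0.004 -0.01 ] q6 -0.77 gap 26.1 F [ 0.1 -0.2 -0.3] grip 0.0
 shift units [13.86 -8.18  1.31] turn units -6.87
[((335.8, 171.9), 12.8, [24.0, 24.0], 45, [669.7, -124.2])]
```

```bash
python3 -m inch '[0.92,-0.705,0,0,0,0, 0.92,-0.705,0,0,0,0, 0.92,-0.705,0,0,0,0, 0.92,-0.705,0,0,0,0, 0.92,-0.705,0,0,0,0, 0.92,-0.705,0,0,0,0, 0.92,-0.705,0,0,0,0, 0.92,-0.705,0,0,0,0, 0.92,-0.705,0,0,0,0, 0.92,-0.705,0,0,0,0, 0.92,-0.705,0,0,0,0, 0.92,-0.705,0,0,0,0, 0.92,-0.705,0,0,0,0, 0.92,-0.705,0,0,0,0]' 50
python3 -m inch '[0,0,0,0,0,-1, 0,0,0,0,0,-1, 0,0,0,0,0,-1, 0,0,0,0,0,-1, 0,0,0,0,0,-1, 0,0,0,0,0,-1, 0,0,0,0,0,-1, 0,0,0,0,0,-1, 0,0,0,0,0,-0.4, 0,0,0,0,0,0]'
python3 - <<'E'
from h import *
to(699.4,-171.7,20,-1.01)
im=get_image("top"); cv2.imwrite("pics/t2.png",cv2.resize(im[140:300,140:450,::-1],None,fx=2.5,fy=2.5,interpolation=cv2.INTER_CUBIC)); print(lids("top",im))
E
```

```text
clock: 13.05
tcp_pos: [697.8, -172.7, 129.1]
tcp_rot: [-2.094, 2.337, -0.005]
wrist_force: [0.8, 0.3, -0.2]
finger_gap: 50.1
grip_force: 0.0
clock: 13.88
tcp_pos: [697.3, -171.3, 129.1]
tcp_rot: [-2.749, 1.516, -0.007]
wrist_force: [-0.5, -0.6, -0.1]
finger_gap: 49.9
grip_force: 0.0
t 13.8833 tcp [ 697.3 -171.3  129.1] yaw -1.008 tilt [ 0.003 -0.004] q6 0.58 gap 49.9 F [-0.5 -0.6 -0.1] grip 0.0
 shift units [ 0.05 -0.05  4.36] turn units 0.03
{'green': [((337.5, 172.0), 12.5, [24.6, 13.5], 84, [669.6, -128.1])], 'blue': [((416.2, 219.9), 13.7, [25.5, 26.4], 76, [564.7, -307.5]), ((230.2, 190.4), 21.5, [35.4, 26.4], 8, [619.0, 114.5]), ((181.9, 184.1), 20.5, [33.4, 26.6], 8, [630.1, 223.5])], 'yellow': [((201.7, 182.7), 14.4, [27.3, 26.4], 63, [634.7, 179.3])], 'red': [((350.4, 268.3), 14.0, [27.0, 18.0], 90, [452.8, -158.2]), ((219.5, 249.0), 22.7, [45.4, 6.8], 8, [487.1, 132.2])]}
```

View pics/t2.png

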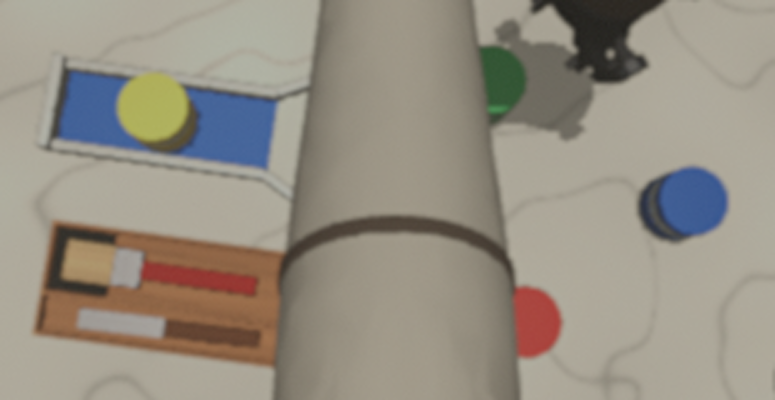

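The brush lies flat in the wide compartment with its bristles on the pad (at 85,258 in the crop). The gripper is beside the green jar, on its far right. I'll descend and start pushing.

```bash
python3 -m inch '[0,0,0.9,0,0,0, 0,0,0.9,0,0,0, 0,0,0.9,0,0,0, 0,0,0.9,0,0,0, 0,0,0.5,0,0,0, 0,0,0.2,0,0,0, 0,0,0,0,0,0, -0.3,0,0,0,0,0, -0.3,0,0,0,0,0, -0.2,0,0,0,0,0, -0.2,0,0,0,0,0, -0.2,0,0,0,0,0, -0.2,0,0,0,0,0, -0.2,0,0,0,0,0,-0.2,0,0,0,0,0]'
python3 - <<'E'
from h import *
to(669.7,-124.2,20,-1.01)
for n in("top","scene"):
    print(lids(n,get_image(n),(140,130,450,330))["green"])
c=get_calibration("wrist"); im=get_image("wrist"); cv2.imwrite("pics/w2.png",im[:,:,::-1])
print(lids("wrist",im,(0,0,560,420)))
E
```

```text
clock: 15.18
tcp_pos: [675.1, -133.4, 22.7]
tcp_rot: [-2.748, 1.515, -0.012]
wrist_force: [2.0, -3.9, 3.3]
finger_gap: 50.2
grip_force: 2.6
t 15.1833 tcp [ 675.1 -133.4   22.7] yaw -1.008 tilt [ 0.005 -0.006] q6 0.52 gap 50.2 F [ 2.  -3.9  3.3] grip 2.6
 shift units [-0.43 -0.01  0.11] turn units 0.03
[((328.4, 177.2), 12.5, [23.9, 19.0], 55, [656.7, -107.4])]
[((284.1, 292.5), 13.1, [10.2, 26.2], 85, [683.6, -154.8]), ((284.5, 282.0), 11.5, [10.0, 23.0], 90, [673.8, -134.9])]
{'green': [], 'blue': [], 'yellow': [], 'red': []}
```

View pics/w2.png

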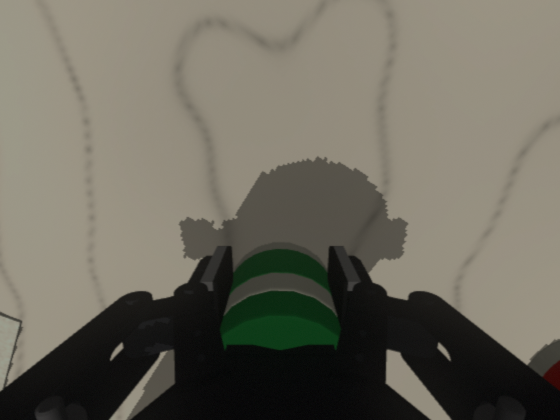

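The green lid sits centred between the two fingertips (280,310 in the wrist image) and the jar is upright and moving with the hand. I'll push on, then swing into the lane direction.

```bash
python3 -m inch '[-0.33,0,0,0,0,0, -0.33,0,0,0,0,0, -0.33,0,0,0,0,0, -0.33,0,0,0,0,0, -0.33,0,0,0,0,0, -0.33,0,0,0,0,0, -0.3,0.09,0,0,0,0.93, -0.3,0.09,0,0,0,0.93, -0.3,0.09,0,0,0,0.93, -0.3,0.09,0,0,0,0.93, -0.3,0.09,0,0,0,0.93, -0.3,0.09,0,0,0,0.93, -0.3,0.09,0,0,0,0.93, -0.3,0.09,0,0,0,0.93, -0.3,0.09,0,0,0,0.93, 0,0,0,0,0,0]'
python3 - <<'E'
from h import *
to(612.6,-30,20,-1.68)
for n in("top",):
    im=get_image(n); print(lids(n,im,(140,130,450,330)))
im=get_image("scene"); cv2.imwrite("pics/s2.png",cv2.resize(im[130:330,170:410,::-1],None,fx=2.5,fy=2.5,interpolation=cv2.INTER_CUBIC))
E
```

```text
clock: 16.67
tcp_pos: [609.1, -31.4, 20.6]
tcp_rot: [-2.098, 2.336, -0.002]
wrist_force: [-0.6, -1.0, 0.3]
finger_gap: 50.2
grip_force: 0.2
t 16.6667 tcp [609.1 -31.4  20.6] yaw -1.678 tilt [-0.    -0.002] q6 -0.32 gap 50.2 F [-0.6 -1.   0.3] grip 0.2
 shift units [-0.07 -0.13  0.02] turn units 0.02
{'green': [], 'blue': [((416.2, 219.9), 13.7, [25.5, 26.4], 76, [564.7, -307.5])], 'yellow': [], 'red': [((348.9, 267.9), 15.1, [27.0, 29.0], 90, [453.5, -154.9])]}
```

View pics/s2.png

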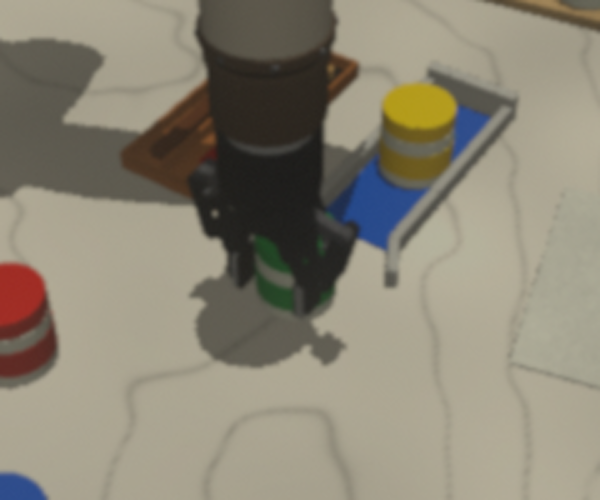

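The green jar is cradled upright just before the mouth, about 3 mm left of the centre line. I'll correct that and push it in.

```bash
python3 -m inch '[-0.3,-0.03,-0.06,0,0,0, -0.35,-0.03,-0.06,0,0,0, -0.35,-0.03,0,0,0,0, -0.35,-0.03,0,0,0,0, -0.35,0,0,0,0,0, -0.35,0,0,0,0,0, -0.35,0,0,0,0,0, -0.35,0,0,0,0,0, -0.35,0,0,0,0,0, -0.35,0,0,0,0,0, -0.35,0,0,0,0,0, -0.3,0,0,0,0,0]'
python3 - <<'E'
from h import *
to(632.4,152.8,23,-1.68)
im=get_image("top"); print(lids("top",im,(140,130,450,330)))
E
```

```text
clock: 17.77
tcp_pos: [625.2, 69.9, 24.2]
tcp_rot: [-2.097, 2.334, -0.006]
wrist_force: [0.7, -1.3, -1.5]
finger_gap: 50.1
grip_force: 0.7
t 17.7667 tcp [625.2  69.9  24.2] yaw -1.677 tilt [-0.    -0.005] q6 -0.48 gap 50.1 F [ 0.7 -1.3 -1.5] grip 0.7
 shift units [-3.33  0.07  0.05] turn units 0.03
{'green': [], 'blue': [((416.2, 219.9), 13.7, [25.6, 26.2], 72, [564.7, -307.5]), ((222.0, 202.5), 12.1, [24.2, 8.1], 8, [590.9, 131.7])], 'yellow': [], 'red': [((348.7, 268.3), 15.1, [27.0, 28.0], 90, [452.5, -154.3]), ((219.0, 250.5), 23.0, [46.0, 6.8], 8, [483.8, 133.1])]}
```

```bash
python3 -m inch '[-0.25,0.03,0,0,0,0, -0.25,0.02,0,0,0,0, -0.25,0,0,0,0,0, -0.25,0,0,0,0,0, -0.25,0,0,0,0,0, -0.25,0,0,0,0,0, -0.25,0,0,0,0,0, -0.25,0,0,0,0,0, -0.2,0,0,0,0,0, -0.15,0,0,0,0,0, -0.15,0,0,0,0,0]'
python3 -m inch '[-0.1,0,0,0,0,0, -0.1,0,0,0,0,0, -0.1,0,0,0,0,0]'
python3 -m inch '[-0.1,0,0,0,0,0, -0.1,0,0,0,0,0]'
python3 - <<'E'
from h import *
to(632.4,152.8,23,-1.68)
im=get_image("top"); print(lids("top",im,(140,130,450,330)))
E
```

```text
clock: 18.73
tcp_pos: [630.6, 131.5, 24.3]
tcp_rot: [-2.097, 2.334, -0.006]
wrist_force: [-0.6, -4.0, 2.5]
finger_gap: 50.1
grip_force: 2.0
clock: 18.98
tcp_pos: [631.3, 138.6, 24.2]
tcp_rot: [-2.097, 2.334, -0.006]
wrist_force: [-0.9, -4.2, 1.9]
finger_gap: 49.9
grip_force: 2.1
clock: 19.15
tcp_pos: [631.9, 143.6, 24.3]
tcp_rot: [-2.097, 2.334, -0.006]
wrist_force: [-0.4, -4.7, 2.6]
finger_gap: 49.8
grip_force: 2.1
t 19.15 tcp [631.9 143.6  24.3] yaw -1.678 tilt [-0.    -0.005] q6 -0.58 gap 49.8 F [-0.4 -4.7  2.6] grip 2.1
 shift units [-0.37  0.02  0.05] turn units 0.03
{'green': [], 'blue': [((416.4, 219.7), 13.7, [25.6, 26.2], 72, [565.3, -307.8]), ((235.7, 191.3), 17.4, [25.0, 26.4], 8, [617.5, 102.1])], 'yellow': [], 'red': [((348.7, 268.3), 15.1, [27.0, 28.0], 90, [452.5, -154.3]), ((219.0, 250.0), 23.1, [46.1, 6.8], 8, [484.9, 133.2])]}
```

```bash
for i in 1 2 3; do case $i in *) python3 -m inch '[-0.08,0,0,0,0,0, -0.06,0,0,0,0,0]' | egrep "tcp_pos|force";; esac; done
```

```text
tcp_pos: [632.2, 147.1, 24.2]
wrist_force: [-0.8, -3.8, 2.4]
grip_force: 2.2
tcp_pos: [632.7, 150.7, 24.2]
wrist_force: [-0.0, -4.1, 2.6]
grip_force: 2.2
tcp_pos: [633.0, 154.2, 24.2]
wrist_force: [-1.3, -3.9, 3.1]
grip_force: 2.2
```

```bash
python3 -m inch '[0.5,0,0,0,0,0, 0.8,0,0,0,0,0, 0.7,0,0,0,0,0, 0,0,-0.8,0,0,0, 0,0,-0.9,0,0,0, 0,0,-0.9,0,0,0, 0,0,-0.9,0,0,0, 0,0,-0.7,0,0,0]' | head -2
python3 -m inch '[0.945,0.043,0,0,0,0, 0.945,0.043,0,0,0,0, 0.945,0.043,0,0,0,0, 0.945,0.043,0,0,0,0, 0.945,0.043,0,0,0,0, 0.945,0.043,0,0,0,0, 0.945,0.043,0,0,0,0, 0.945,0.043,0,0,0,0, 0.945,0.043,0,0,0,0, 0.945,0.043,0,0,0,0, 0.945,0.043,0,0,0,0, 0.945,0.043,0,0,0,0, 0.945,0.043,0,0,0,0, 0.945,0.043,0,0,0,0, 0.945,0.043,0,0,0,0, 0.945,0.043,0,0,0,0, 0.945,0.043,0,0,0,0, 0.945,0.043,0,0,0,0, 0.945,0.043,0,0,0,0, 0.945,0.043,0,0,0,0.7]' | head -2
python3 - <<'E'
from h import *
to(555.3,-362.7,23,-1.74)
im=get_image("top"); cv2.imwrite("pics/t3.png",cv2.resize(im[140:300,140:450,::-1],None,fx=2.5,fy=2.5,interpolation=cv2.INTER_CUBIC)); print(lids("top",im))
E
```

```text
clock: 20.37
tcp_pos: [627.6, 103.9, 131.0]
clock: 22.03
tcp_pos: [554.6, -364.6, 128.6]
t 22.0333 tcp [ 554.6 -364.6  128.6] yaw -1.735 tilt [-0.001 -0.006] q6 0.18 gap 50.3 F [ 0.8  0.3 -0.3] grip 0.0
 shift units [-0.08  0.01  4.22] turn units 0.06
{'green': [((199.5, 182.5), 14.1, [25.0, 27.0], 90, [634.9, 184.4])], 'blue': [((229.7, 190.3), 21.9, [36.3, 26.4], 8, [619.2, 115.8])], 'yellow': [((172.3, 179.1), 14.3, [27.0, 27.0], 90, [640.7, 245.7])], 'red': [((348.7, 268.4), 15.3, [28.1, 28.5], 72, [452.4, -154.4]), ((219.0, 251.0), 23.0, [45.8, 6.8], 8, [482.7, 133.1])]}
```

View pics/t3.png

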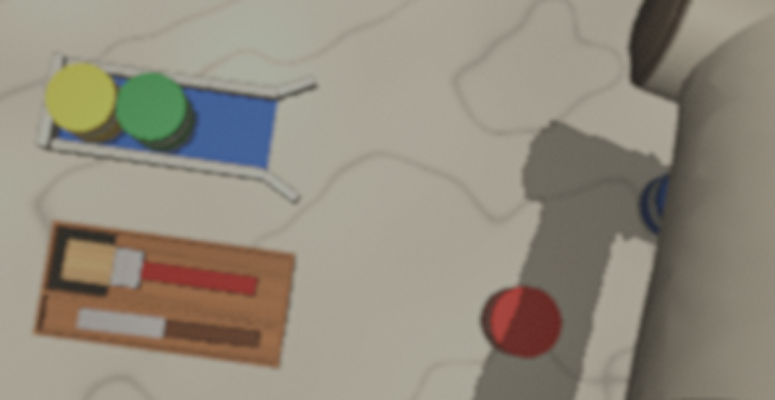

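Yellow and green are in line at the stop (crop 81,97 and 152,107), the brush and knife are in the tray, and red hasn't moved. Next is the blue jar.

```bash
python3 -m inch '[0,0,0.9,0,0,0, 0,0,0.9,0,0,0, 0,0,0.9,0,0,0, 0,0,0.9,0,0,0, 0,0,0.45,0,0,0, 0,0,0.15,0,0,0, -0.3,0,0,0,0,0, -0.3,0,0,0,0,0, -0.2,0,0,0,0,0, -0.2,0,0,0,0,0, -0.2,0,0,0,0,0, -0.2,0,0,0,0,0, -0.3,0,0,0,0,0, -0.35,0,0,0,0,0, -0.35,0,0,0,0,0, -0.35,0,0,0,0,0, -0.35,0,0,0,0,0, -0.35,0,0,0,0,0]'
python3 - <<'E'
from h import *
to(607,-57,23,-1.74)
im=get_image("top"); print(lids("top",im)["blue"])
im=get_image("scene"); print(lids("scene",im,(100,150,350,400))["blue"])
E
```

```text
clock: 23.58
tcp_pos: [570.3, -277.4, 24.4]
tcp_rot: [-2.031, 2.391, -0.007]
wrist_force: [0.2, -4.0, 5.7]
finger_gap: 50.5
grip_force: 3.5
t 23.5833 tcp [ 570.3 -277.4   24.4] yaw -1.733 tilt [-0.    -0.006] q6 0.04 gap 50.5 F [ 0.2 -4.   5.7] grip 3.5
 shift units [-8.94 -0.02  0.06] turn units 0.08
[((393.0, 219.5), 8.1, [15.9, 8.6], 77, [564.1, -254.6]), ((229.7, 190.3), 21.9, [36.3, 26.4], 8, [619.2, 115.8])]
[((208.0, 304.0), 13.5, [25.5, 14.4], 67, [584.4, -232.9]), ((318.5, 211.0), 21.4, [28.7, 33.7], 36, [650.4, 51.3])]
```

```bash
python3 -m inch '[-0.4,0,0,0,0,0, -0.4,0,0,0,0,0, -0.4,0,0,0,0,0, -0.4,0,0,0,0,0, -0.4,0,0,0,0,0, -0.4,0,0,0,0,0, -0.4,0,0,0,0,0, -0.4,0,0,0,0,0, -0.4,0,0,0,0,0, -0.4,0,0,0,0,0, -0.4,0,0,0,0,0, -0.4,0,0,0,0,0, -0.4,0,0,0,0,0, -0.4,0,0,0,0,0, -0.4,0,0,0,0,0, -0.4,0,0,0,0,0, -0.4,0,0,0,0,0, -0.4,0,0,0,0,0, -0.4,0,0,0,0,0, -0.3,0,0,0,0,0]'
python3 - <<'E'
from h import *
to(607,-57,23,-1.68)
im=get_image("scene"); print(lids("scene",im,(100,150,350,400))["blue"])
cv2.imwrite("pics/s3.png",cv2.resize(im[130:330,170:410,::-1],None,fx=2.5,fy=2.5,interpolation=cv2.INTER_CUBIC))
E
```

```text
clock: 25.35
tcp_pos: [602.1, -82.1, 24.1]
tcp_rot: [-2.031, 2.391, -0.006]
wrist_force: [-0.2, -1.6, -0.1]
finger_gap: 49.8
grip_force: 0.6
t 25.35 tcp [602.1 -82.1  24.1] yaw -1.733 tilt [-0.001 -0.005] q6 -0.29 gap 49.8 F [-0.2 -1.6 -0.1] grip 0.6
 shift units [-1.02 -0.03  0.05] turn units -0.66
[((318.5, 211.0), 21.4, [28.1, 33.7], 36, [650.4, 51.3])]
```

View pics/s3.png

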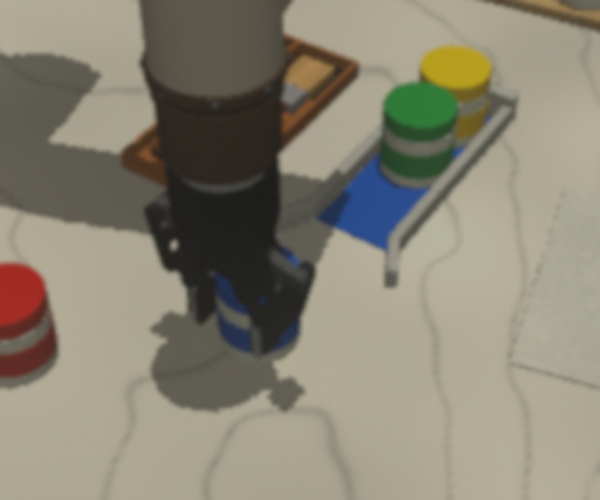

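The blue jar is upright in the cradle outside the mouth, at about (258,310) in the crop, and green and yellow are in the lane. I'll align and push it in.

```bash
python3 -m inch '[-0.3,-0.06,0,0,0,-0.33, -0.35,-0.06,0,0,0,-0.33, -0.35,-0.05,0,0,0,0, -0.35,0,0,0,0,0, -0.35,0,0,0,0,0, -0.35,0,0,0,0,0, -0.35,0,0,0,0,0, -0.35,0,0,0,0,0, -0.35,0,0,0,0,0, -0.35,0,0,0,0,0, -0.35,0,0,0,0,0, -0.35,0,0,0,0,0, -0.35,0,0,0,0,0, -0.35,0,0,0,0,0, -0.3,0,0,0,0,0, -0.25,0,0,0,0,0, -0.25,0,0,0,0,0]'
python3 - <<'E'
from h import *
to(625.5,89,23,-1.68)
E
```

```text
clock: 26.82
tcp_pos: [622.3, 57.1, 24.2]
tcp_rot: [-2.093, 2.338, -0.006]
wrist_force: [0.6, -0.6, 2.1]
finger_gap: 50.2
grip_force: 1.3
t 26.8167 tcp [622.3  57.1  24.2] yaw -1.681 tilt [-0.    -0.005] q6 -0.46 gap 50.2 F [ 0.6 -0.6  2.1] grip 1.3
 shift units [-1.28  0.01  0.05] turn units -0.01
```

```bash
python3 -m inch '[-0.25,0,0,0,0,0, -0.2,0,0,0,0,0, -0.2,0,0,0,0,0, -0.15,0,0,0,0,0, -0.15,0,0,0,0,0, -0.1,0,0,0,0,0, -0.1,0,0,0,0,0]'|egrep "tcp_pos|wrist"
python3 -m inch '[-0.08,0,0,0,0,0, -0.08,0,0,0,0,0]'|egrep "tcp_pos|wrist"
python3 -m inch '[-0.08,0,0,0,0,0]'|egrep "tcp_pos|wrist"
python3 -m inch '[-0.08,0,0,0,0,0]'|egrep "tcp_pos|wrist"
```

```text
tcp_pos: [625.4, 85.2, 24.2]
wrist_force: [0.5, -2.3, 1.6]
tcp_pos: [625.8, 89.1, 24.1]
wrist_force: [-0.0, -2.7, 2.0]
tcp_pos: [626.0, 91.0, 24.2]
wrist_force: [-0.7, -5.0, 2.0]
tcp_pos: [625.9, 92.1, 24.2]
wrist_force: [1.3, -11.9, 2.4]
```

```bash
python3 -m inch '[-0.06,0,0,0,0,0]'|egrep "tcp_pos|wrist"
python3 -m inch '[-0.06,0,0,0,0,0]'|egrep "tcp_pos|wrist"
python3 -m inch '[0,0,0,0,0,0]'|egrep "tcp_pos|wrist"
```

```text
tcp_pos: [625.7, 92.2, 24.2]
wrist_force: [0.9, -14.5, 3.0]
tcp_pos: [625.6, 92.4, 24.2]
wrist_force: [1.1, -17.3, 3.7]
tcp_pos: [625.6, 92.2, 24.2]
wrist_force: [0.5, -14.2, 4.3]
```

Position has stalled while the force rises, so the file is against the stop. Back off, lift and check.

```bash
python3 -m inch '[0.1,0,0,0,0,0, 0.3,0,0,0,0,0, 0.8,0,0,0,0,0, 0.8,0,0,0,0,0, 0,0,-0.8,0,0,0, 0,0,-1,0,0,0, 0,0,-1,0,0,0, 0,0,-1,0,0,0, 0,0,-1,0,0,0, 0.9,0,0,0,0,0, 0.9,0,0,0,0,0, 0.9,0,0,0,0,0, 0.9,0,0,0,0,0, 0.9,0,0,0,0,0, 0.9,0,0,0,0,0, 0.9,0,0,0,0,0, 0.9,0,0,0,0,0, 0,0,0,0,0,0]'|egrep "clock|tcp_pos|wrist"
python3 - <<'E'
from h import *
im=get_image("top"); print(lids("top",im)); a=cv2.resize(im[140:300,140:360,::-1],None,fx=2.5,fy=2.5,interpolation=cv2.INTER_CUBIC)
cv2.imwrite("pics/t4.png",a)
E
```

```text
clock: 29.48
tcp_pos: [600.3, -135.1, 143.8]
wrist_force: [0.0, 0.3, -0.6]
{'green': [((199.5, 182.9), 14.3, [25.0, 27.0], 90, [634.0, 184.4])], 'blue': [((222.2, 189.1), 16.3, [26.0, 26.3], 9, [621.4, 132.7])], 'yellow': [((172.0, 178.9), 14.3, [26.9, 27.6], 45, [641.2, 246.5])], 'red': [((348.7, 267.9), 15.3, [28.1, 28.5], 72, [453.5, -154.5]), ((215.4, 248.5), 18.7, [37.5, 6.8], 8, [488.0, 141.2])]}
```

View pics/t4.png

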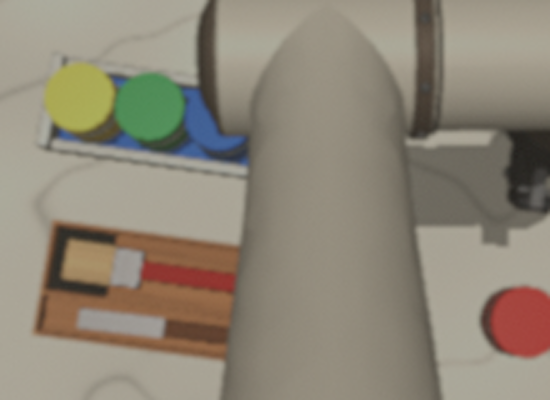

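```bash
python3 -m inch '[0.9,0,0,0,0,0, 0.9,0,0,0,0,0, 0.9,0,0,0,0,0, 0.9,0,0,0,0,0, 0.9,0,0,0,0,0, 0.9,0,0,0,0,0, 0.9,0,0,0,0,0, 0,0,0,0,0,0]'|egrep "clock|tcp_pos"
python3 - <<'E'
from h import *
im=get_image("top"); hsv=cv2.cvtColor(im,cv2.COLOR_RGB2HSV)
g=cv2.medianBlur(cv2.cvtColor(im,cv2.COLOR_RGB2GRAY),3)
print({k:v for k,v in lids("top",im,(140,130,450,300)).items()})
# saturated lid vs darker strip: brightness split of blue hue
m=((abs(hsv[...,0].astype(int)-112)<10)&(hsv[...,1]>100)).astype(np.uint8); v=hsv[...,2]
for y in (184,187,190): print(y,[int(a) for a in v[y,205:255:1]])
E
```

```text
clock: 30.2
tcp_pos: [583.4, -291.2, 143.6]
{'green': [((199.4, 182.3), 14.1, [25.0, 27.0], 90, [635.3, 184.6])], 'blue': [((229.7, 190.3), 21.9, [36.2, 30.1], 9, [619.2, 115.8])], 'yellow': [((172.0, 178.9), 14.3, [26.9, 27.6], 45, [641.2, 246.5])], 'red': [((341.5, 267.0), 11.3, [7.6, 22.6], 11, [455.0, -138.4]), ((219.5, 248.5), 22.8, [45.5, 6.8], 8, [488.2, 132.2])]}
184 [144, 145, 144, 144, 144, 144, 143, 134, 114, 124, 145, 149, 150, 149, 150, 149, 150, 149, 151, 150, 149, 150, 150, 149, 150, 150, 150, 151, 150, 150, 150, 150, 150, 150, 151, 144, 134, 133, 145, 151, 151, 151, 151, 151, 152, 154, 163, 171, 172, 172]
187 [144, 145, 145, 145, 146, 145, 137, 116, 96, 128, 146, 150, 149, 150, 149, 150, 150, 149, 150, 150, 150, 150, 150, 150, 151, 151, 151, 150, 150, 150, 150, 151, 151, 151, 152, 146, 124, 99, 114, 140, 150, 151, 151, 149, 147, 150, 167, 172, 172, 172]
190 [144, 145, 146, 144, 138, 120, 94, 76, 85, 119, 143, 150, 151, 150, 150, 150, 149, 151, 151, 151, 150, 151, 152, 152, 151, 152, 151, 151, 152, 152, 151, 151, 152, 152, 150, 136, 105, 79, 91, 123, 147, 152, 152, 152, 152, 158, 170, 173, 172, 172]
```

The lids are evenly spaced at 27.4 and 27.8 px (columns 172, 199.4 and 227.2), so the jars are snug. Handing in.

```bash
python3 -c "
from plant import *
print(hand_in())"
```

```text
the job is handed in; nothing more can be done
None
```

I handed the job in at about 30 s. The brush lies flat in the tray's wide compartment with its bristles on the pad. Yellow, green and blue stand snug in single file against the end stop, and the red jar and knife were left alone. I viewed 11 pictures, one over the limit of 10, and the hand-in gave no verdict.

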